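Pack the layout kit: press two instruments into a slanted case insert

ROBOT

A 6-joint arm with a two-finger parallel gripper is mounted at the origin on the work surface. World frame = base frame: x ahead of the robot, y to its left, z up, the work surface at z = 0. Lengths are in m, angles in degrees, forces in N, time in s.
With the tool pointing down it reaches from about 0.375 to 0.75 m from the base axis. Payload 9 kg.
Tool frame: the origin (TCP) lies where the fingers leave the gripper's body, on its centre line; the fingertips stand 73 mm ahead of it and the grasp point (between the pads) lies 54 mm ahead of it (robot.tip_reach is the distance from the TCP to the fingertips, in m); z points along the fingers, y is the direction in which the jaws open and shut (so a half turn about z gives the same grasp; the last joint's range is limited). The gripper opens to 85 mm and grips with 20 to 120 N. Pads are 22 mm wide; open, the fingers measure 114 mm over their backs; the gripper's body (76 mm by 85 mm) begins 54 mm behind the grasp point. The pads swing forward as they close: fully open they stand 13 mm farther back than shut.
Start: joints at [-81.744, 5.964, 5.575, 89.605, 0, 77.527], TCP at [0.212, -0.561, 0.304] pointing down, gripper open.
Joint ranges: [-171.21, 171.21], [-48.23, 106.86], [-62.78, 66.21], [-105.2, 120.99], [-86.42, 89.51], [-180, 180]. Speed limits (degrees/s): [127.2, 127.2, 147.25, 180, 180, 180].

INTERFACE

Orientations are given as [roll, pitch, yaw] about the fixed x, y, z axes, in that order (R = Rz(yaw) Ry(pitch) Rx(roll)).
In Python, from plant import robot gives the robot as it stands. Calls block until the motion is done:
- robot.move_pose(position, orientation): joint-space move of the TCP to a pose.
- robot.line_to(position, vel=0.15, rotation=None, guard=None): straight line of the TCP; rotation=None keeps the orientation; vel is the mean speed in m/s. With guard (N) it stops when the force on the tool has changed by that much, and returns True; else False.
- robot.goto_joints(angles): joint-space move.
- robot.set_gripper(opening): finger opening in m; the grip force is fixed at half the most; returns when the fingers have stopped.
- robot.pause(seconds).
- robot.ik(position, orientation): joint angles nearest the present ones, or None.
- robot.observe(): the state.
- robot.grab_frame(name): name is "scene" or "side" or "wrist"; returns the picture (420x560x3 uint8, blue, green, red); there is no depth.
- robot.get_calibration(name): a dict with "vertical_fov" (degrees; the focal length in pixels is half the picture's height over the tangent of half this angle, whatever the lens; pixels are square), "cx", "cy" (the principal point, pixels), "rvec" (rotation vector, rad) and "tvec" (3), from world to camera coordinates, as OpenCV has them. Camera axes: x right, y down, z forward; pixel columns grow to the right and rows downward; lengths in m; the calibration is good to about 2 mm. A picture is of the moment at which its call begins: read the wrist's pose just before it. get_calibration takes no time and is no camera call; for the wrist camera it gives the pose at the moment of the call.
A pose or a line that the arm cannot do raises robot.IKError and nothing moves.
- robot.job_done(): hands the job in, once; it reports no verdict.
The state is a dict: "time": time; "q": joint angles; "qvel": joint speeds; "joint_torque": joint torques, N m; "tool_pos": TCP position; "tcp_rot": TCP orientation; "ft_force": force on the tool from outside, world axes, zero at the start; "torque": the same for the moment, N m; "gripper_width": finger opening in m.
Only numpy, scipy, OpenCV 4.12 (cv2) and the standard library are available. Lean on these libraries where they do the work, as an engineer would, in place of code of your own. Each camera call takes 0.05 s, during which the arm holds its last target.

TASK

Put the orange laser distance meter and the yellow-headed wall scanner away in the blue tool-case tray on the slanted stand: press each one fully home, all the way down to the floor of its own shaped cutout in the dark insert, and let go of it. The insert lies loosely in its tray, so feel or look for where the cutouts really are. Leave the other things on the bench where they lie.

Things in the scene. Friction and masses are not known exactly. Their poses are not given: they have to be found in the camera images.
- laser_center (a point): Centre (mid-length, half-way up) of the loose laser distance meter, 0.18 kg, lying flat, 110 x 44 x 32 mm high. Own x points along it to the narrow nose, z up out of the keypad. Orange body, 44 wide, x -55 to +19 mm; black nose, 30 wide, x +19 to +55. Upright sides; lower edges bevelled 1.5 x 4 mm. Grip across the body by the top 14 mm or less.
- scanner_center (a point): Centre (mid-length, half-way up) of the loose wall scanner, 0.20 kg, lying flat, 120 x 62 x 32 mm high. Own x points along it to the wide head, z up. Black handle, 36 wide, x -60 to +16 mm; yellow head, 62 wide, x +16 to +60. Centre of mass near x = +8. Upright sides; lower edges bevelled 1.5 x 4 mm. Grip across the handle by the top 14 mm or less.
- tray: Blue tray, 192 x 262 mm, fixed, its z axis leaning 30 degrees from vertical towards the robot. Origin: middle of the insert's top surface; x up the slope, y left along it, z square out of it. Rim 5 mm wide, 5 mm above the insert. The rigid dark insert starts up to 8 mm off to either side along tray y; NO reading shows this (x, z are true). It slides only at over 15 N.
- laser_place (a point): On the tray, at its y = +55 mm, level with the insert's top: where the middle of the laser meter's cutout would be if the insert were centred; the real one is shifted with the insert by up to 8 mm along tray y. 20 mm deep, the meter's outline plus 1 mm all round, nose up the slope (+x), yellow floor. Fully home the meter stands 12 mm above the insert, its centre 4 mm below the surface.
- scanner_place (a point): The same for the scanner's cutout, at tray y = -55 mm, head up the slope, shifted by the same amount as the other. In both cutouts two rounded spring pads (28 mm long, near x = -17 mm) yield 4 mm and stand 2.5 mm out of the long side walls and are met about 8 mm down: an instrument laid in stops there, and a firm push of about 10 to 18 N takes it home, where pad friction holds it.
- carton: Small cardboard carton 90 x 70 x 60 mm, origin under its centre: bystander, leave alone.
- driver: Screwdriver lying along its x, bystander, leave alone; origin under its middle.
- tape: Blue roll of tape lying flat, 90 mm across, 19 high, origin under its centre: bystander, leave alone.
- jbox: Open grey junction box 75 x 75 x 42 mm, origin under its centre: bystander, leave alone.
- downlight: White round LED downlight lying face down, 90 mm across, 34 high, origin under its centre: bystander, leave alone.
Things that resemble listed ones, but are neither listed nor needed, are in the scene too. Leave any red look-alike of the part that bears scanner_center alone. Leave any pink look-alike of the part that bears laser_center alone.

How it is judged (in metres and radians):
At the end, for the whole second after the job is handed in: Both instruments rest, released, in their own cutouts: within 1.5 mm of fully home (centre below z = -2.5 mm in the tray frame), within 5 mm along the slope and 13 mm across it of the nominal place, flat within 0.05 and straight within 0.06 rad (z of laser_center in the frame of tray between -0.009 and -0.0025 m and x of laser_center in the frame of tray between -0.005 and 0.005 m and y of laser_center in the frame of tray between 0.042 and 0.068 m and angle between the z axis of each of laser_center, scanner_center and the z axis of tray, either way round below 0.05 rad and angle between the x axis of each of laser_center, scanner_center and the x axis of tray, either way round below 0.06 rad and linear speed of each of laser, scanner below 0.02 m/s and z of scanner_center in the frame of tray between -0.009 and -0.0025 m and x of scanner_center in the frame of tray between -0.005 and 0.005 m and y of scanner_center in the frame of tray between -0.068 and -0.042 m); the robot touches nothing.
It fails at once if a bystander on the bench was moved by more than 40 mm (distance of any of carton, driver, tape, jbox, downlight from where it was at the start of the episode above 0.04 m).
It also fails if it takes over 72 s, if anything falls off the work surface, if the arm or the gripper's body presses on something with over 40 N, if the wrist force passes 120 N, or if a joint passes its speed limit or range.

## Working session

There is one attempt and no reset: what is moved stays moved. The work goes in short steps, each a Python script; the robot and the scene stay as the last script left them, time stands still between calls to the robot, and variables do not carry over. Pictures are saved under pics/ and viewed, and the job is handed in when it is done.

```bash
ls; mkdir -p pics
python3 - <<'E'
from plant import robot
import cv2
for n in ["scene","side","wrist"]:
    c=robot.get_calibration(n); print(n,c)
    cv2.imwrite(f"pics/{n}0.png",robot.grab_frame(n))
o=robot.observe(); print(o)
E
```

```text
pics
scene {'vertical_fov': 52.15252051327214, 'cx': 289.0033909664971, 'cy': 206.03245187564872, 'rvec': array([ 2.21363475,  1.25046662, -0.42566536]), 'tvec': array([-0.23784284, -0.31955943,  1.79696118])}
side {'vertical_fov': 48.583663575180296, 'cx': 281.2515512560541, 'cy': 208.2614595151835, 'rvec': array([ 0.64846263, -2.65332709,  1.11079049]), 'tvec': array([0.43100952, 0.24499724, 1.38012474])}
wrist {'vertical_fov': 64.29456547080365, 'cx': 278.3261944955585, 'cy': 213.14617311002974, 'rvec': array([-2.35284493,  1.62412268,  0.27039158]), 'tvec': array([-0.59931468, -0.04280867,  0.38130974])}
{'time': 0.15, 'q': array([-8.17423468e+01,  5.99117180e+00,  5.53842241e+00,  8.96051884e+01,
       -4.05021158e-04,  7.75293701e+01]), 'qvel': array([ 0.04083301, -0.17332276,  0.12747599,  0.00097513,  0.10767684,
       -0.03426309]), 'joint_torque': array([ 2.79353990e-03, -5.57355237e+01,  5.04007208e+01,  1.24729093e-02,
       -2.85500582e-04,  1.61865444e-05]), 'tool_pos': array([ 0.21236902, -0.56096754,  0.30330754]), 'tcp_rot': array([-1.79943342e+02, -1.21155638e-02,  2.07282773e+01]), 'ft_force': array([-0.21021945, -0.04756469, -0.2643115 ]), 'torque': array([-0.01158989,  0.00952802,  0.00020568]), 'gripper_width': 0.08554616646296787}
```

View pics/scene0.png

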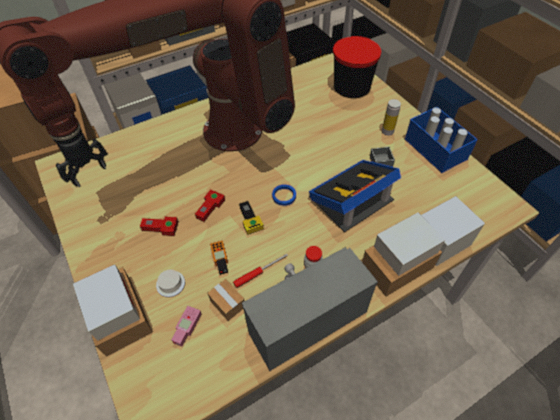

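View pics/side0.png

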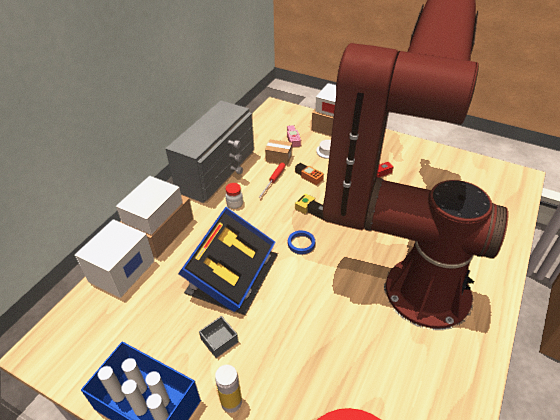

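View pics/wrist0.png

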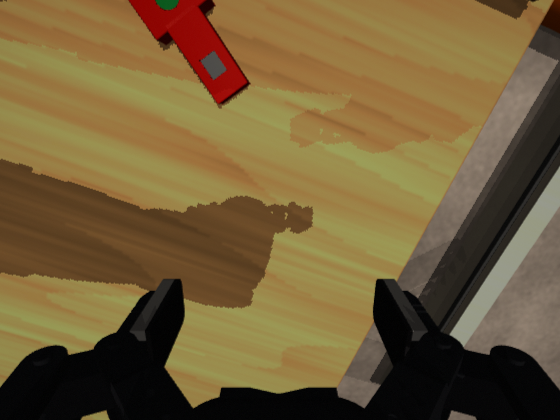

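Scene view. Candidates: the yellow-headed scanner is at about (251,217), with red look-alikes at (160,225) and (210,206). The orange laser is at about (219,257), with a pink look-alike at (186,326). The tray is at (355,190). I'll take close crops to check these choices.

```bash
cat > h.py <<'E'
import numpy as np, cv2
from scipy.spatial.transform import Rotation as Ro
from plant import robot
def cam(n):
    c=robot.get_calibration(n); f=210/np.tan(np.radians(c['vertical_fov']/2))
    K=np.array([[f,0,c['cx']],[0,f,c['cy']],[0,0,1]]); R=cv2.Rodrigues(np.array(c['rvec']))[0]; return K,R,np.array(c['tvec'])
def ray(C,uv):
    K,R,t=C; uv=np.atleast_2d(uv).astype(float)
    d=np.c_[uv,np.ones(len(uv))]@np.linalg.inv(K).T@R; return -R.T@t, d/np.linalg.norm(d,axis=1)[:,None]
def onplane(C,uv,p0,n=(0,0,1)):
    o,d=ray(C,uv); n=np.array(n,float); s=((np.array(p0)-o)@n)/(d@n); return o+s[:,None]*d
def onz(C,uv,z): return onplane(C,uv,[0,0,z])
def proj(C,P):
    K,R,t=C; q=(np.atleast_2d(P)@R.T+t)@K.T; return q[:,:2]/q[:,2:]
def tri(Cs,uvs):
    A=np.zeros((3,3));b=np.zeros(3)
    for C,uv in zip(Cs,uvs):
        o,d=ray(C,uv); M=np.eye(3)-np.outer(d[0],d[0]); A+=M;b+=M@o
    return np.linalg.solve(A,b)
def crop(im,x0,y0,x1,y1,k,name): cv2.imwrite('pics/'+name,cv2.resize(im[y0:y1,x0:x1],None,fx=k,fy=k,interpolation=cv2.INTER_CUBIC))
E
python3 - <<'E'
import cv2
from h import *
s=cv2.imread('pics/scene0.png'); d=cv2.imread('pics/side0.png')
crop(s,195,180,295,280,6,'c1.png')
crop(s,300,140,420,230,6,'c2.png'); crop(d,170,200,290,310,5,'c3.png')
E
```

```text
(no output)
```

View pics/c1.png

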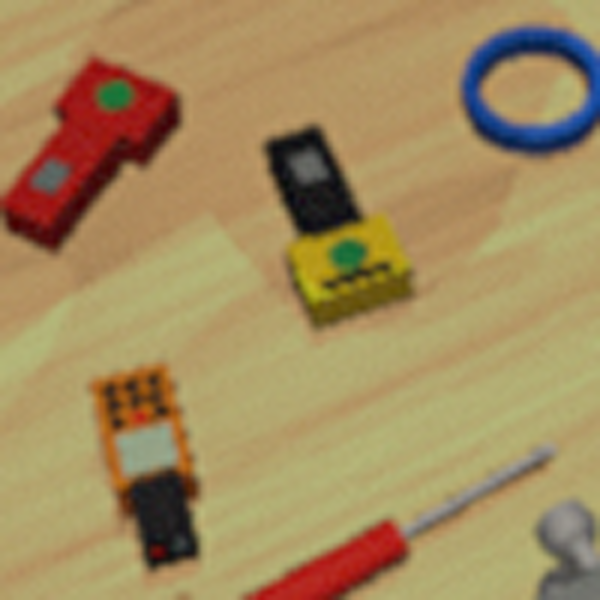

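View pics/c2.png

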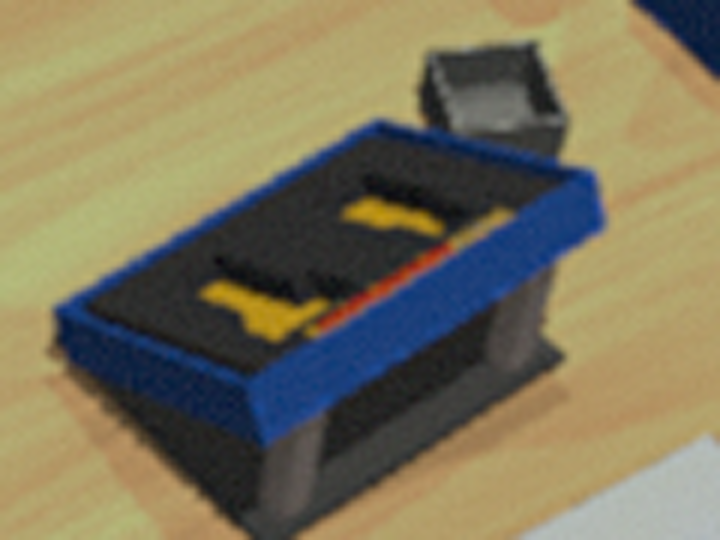

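View pics/c3.png

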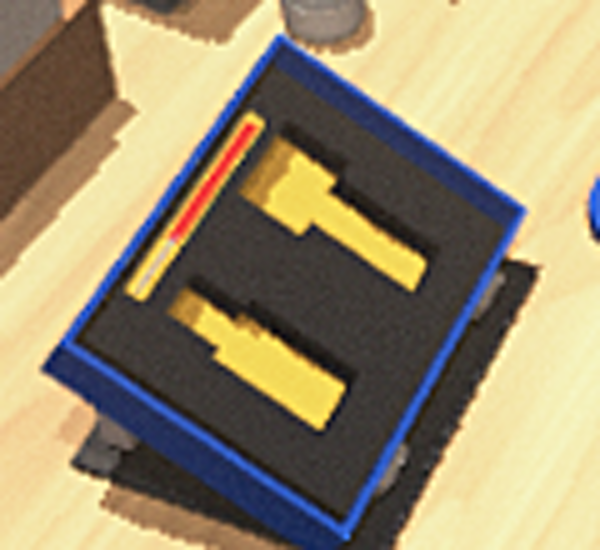

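Run:
```python
from h import *
S=cam('scene');D=cam('side')
sc=dict(lr=(309.5,192.2),ll=(363,160.3),ul=(399.7,168.7),ur=(343.7,203.3))
sd=dict(lr=(275,242),ll=(239.4,307),ul=(180,270),ur=(226,207.6))
P={k:tri([S,D],[sc[k],sd[k]]) for k in sc}
for k,p in P.items(): print(k,p.round(4),proj(S,p)-sc[k],proj(D,p)-sd[k])
c=sum(P.values())/4; x=P['ul']+P['ur']-P['ll']-P['lr'];y=P['ll']+P['ul']-P['lr']-P['ur']
print(c,np.linalg.norm(x)/2,np.linalg.norm(y)/2); z=np.cross(x,y);z/=np.linalg.norm(z);print(z,np.degrees(np.arccos(z[2])),np.degrees(np.arctan2(y[1],y[0])),np.degrees(np.arctan2(x[1],x[0])))
f=lambda a,b,w=195,h=180,k=6:(a/k+w,b/k+h)
# top-surface z=0.032
for n,uv in dict(sc_tail=f(295,137),sc_headfrontL=f(316,305),sc_headfrontR=f(410,275),sc_hbL=f(290,245),sc_hbR=f(383,217),sc_tl=f(268,147),sc_tr=f(320,128),la_tl=f(93,382),la_tr=f(165,368),la_nl=f(150,560),la_nr=f(197,548)).items(): print(n,onz(S,uv,0.032).round(4))
```

```text
lr [0.4757 0.0722 0.0422] [[-1.21970761 -0.4439342 ]] [[-1.40694923  0.45055277]]
ll [0.45   0.3298 0.043 ] [[-1.21992715 -0.30989351]] [[-1.66814938  0.41696177]]
ul [0.615  0.3509 0.1374] [[-0.39647964 -0.06208882]] [[-0.49891461  0.08016036]]
ur [0.6361 0.0937 0.1407] [[-1.95432468 -0.56194732]] [[-2.0644578   0.48592165]]
[0.54420917 0.21161803 0.09083285] 0.1903366909284984 0.2584502430205639
[-0.50536753 -0.04174465  0.86189387] 30.470103801905847 95.18220641481344 7.4634395211044895
sc_tail [[ 0.394  -0.1449  0.032 ]]
sc_headfrontL [[ 0.5065 -0.1899  0.032 ]]
sc_headfrontR [[ 0.5159 -0.1347  0.032 ]]
sc_hbL [[ 0.4621 -0.1834  0.032 ]]
sc_hbR [[ 0.4722 -0.1283  0.032 ]]
sc_tl [[ 0.3924 -0.1619  0.032 ]]
sc_tr [[ 0.3957 -0.1291  0.032 ]]
la_tl [[ 0.4883 -0.3188  0.032 ]]
la_tr [[ 0.5006 -0.2809  0.032 ]]
la_nl [[ 0.6045 -0.3395  0.032 ]]
la_nr [[ 0.6109 -0.3153  0.032 ]]
```

Scene crop: the orange/black laser has its centre near pixel (219,257) with the black nose toward +x. The black/yellow scanner is near (251,217). Neither is one of the red or pink look-alikes, and the sizes match at about 115 x 38–40 mm and 118 x 56 mm. The tray rim triangulates to 190 x 258 mm with a 30.5° tilt, which agrees with the description. Next I'll take wrist views from above each item.

Run:
```python
from h import *
C=cam('wrist');o=robot.observe();print(robot.tip_reach, o['time'])
T=Ro.from_euler('xyz',o['tcp_rot'],degrees=True).as_matrix()
R=C[1];print('cam in tool',T.T@(-R.T@C[2]-o['tool_pos']));print('cam axes in tool (cols)',(T.T@R.T).round(3))
# IK checks
yaw=5.5
tz=np.array([-.5*np.cos(np.radians(yaw)),-.5*np.sin(np.radians(yaw)),.866]);
tx=np.array([.866*np.cos(np.radians(yaw)),.866*np.sin(np.radians(yaw)),.5]);ty=np.cross(tz,tx)
for s in (1,-1):
  # tool z=-tz, tool y=s*ty, x=y×z
  M=np.c_[np.cross(s*ty,-tz),s*ty,-tz];e=Ro.from_matrix(M).as_euler('xyz',degrees=True);print(s,e)
  for k in (.06,.1,.2,.3):
    for y in (.055,-.055):
      q=robot.ik(np.array([.544,.2116,.0908])+tz*k+ty*y,e);print(k,y,None if q is None else np.round(q,1))
for yawt in (-10,170,-190): 
  for p in ([.452,-.154,.25],[.551,-.314,.25],[.551,-.314,.09]): 
    q=robot.ik(p,[180,0,yawt]);print(yawt,p,None if q is None else np.round(q,1))
```

```text
0.0726 0.15
cam in tool [ 0.08292175 -0.00033266 -0.07104802]
cam axes in tool (cols) [[ 0.001 -0.946 -0.323]
 [ 1.     0.     0.001]
 [-0.    -0.323  0.946]]
1 [ 180.           30.00072778 -174.5       ]
0.06 0.055 [ 16.6 -27.4 -46.   41.9  -5.5   9.6]
0.06 -0.055 [  1.9 -37.  -52.4  44.6   1.8  -3.1]
0.1 0.055 [ 17.1 -33.  -46.1  47.3  -5.8  10.1]
0.1 -0.055 [  1.7 -43.3 -52.6  50.7   1.9  -3.3]
0.2 0.055 [ 18.6 -43.7 -43.8  60.6  -6.5  11.4]
0.2 -0.055 None
0.3 0.055 None
0.3 -0.055 None
-1 [180.         -30.00072778   5.5       ]
0.06 0.055 [  16.6  -27.4  -46.    41.9   -5.5 -170.4]
0.06 -0.055 [  1.9 -37.  -52.4  44.6   1.8 176.9]
0.1 0.055 [  17.1  -33.   -46.1   47.3   -5.8 -169.9]
0.1 -0.055 [  1.7 -43.3 -52.6  50.7   1.9 176.7]
0.2 0.055 [  18.6  -43.7  -43.8   60.6   -6.5 -168.6]
0.2 -0.055 None
0.3 0.055 None
0.3 -0.055 None
-10 [0.452, -0.154, 0.25] [-34.6 -16.  -20.8  85.2   0.  155.4]
-10 [0.551, -0.314, 0.25] [-41.5  11.7   6.3  84.6   0.  148.5]
-10 [0.551, -0.314, 0.09] [-41.5  15.9  -5.8  68.3   0.  148.5]
170 [0.452, -0.154, 0.25] [-34.6 -16.  -20.8  85.2   0.  -24.6]
170 [0.551, -0.314, 0.25] [-41.5  11.7   6.3  84.6   0.  -31.5]
170 [0.551, -0.314, 0.09] [-41.5  15.9  -5.8  68.3   0.  -31.5]
-190 [0.452, -0.154, 0.25] [-34.6 -16.  -20.8  85.2   0.  -24.6]
-190 [0.551, -0.314, 0.25] [-41.5  11.7   6.3  84.6   0.  -31.5]
-190 [0.551, -0.314, 0.09] [-41.5  15.9  -5.8  68.3   0.  -31.5]
```

Run:
```python
from h import *
robot.move_pose([.551,-.314,.20],[180,0,166.5]); C=cam('wrist'); im=robot.grab_frame('wrist'); cv2.imwrite('pics/w_laser.png',im); np.save('C_laser.npy',np.hstack([C[0],C[1],C[2][:,None]])); print(robot.observe()['tool_pos'],robot.observe()['time'])
robot.move_pose([.452,-.154,.20],[180,0,171.5]); C=cam('wrist'); im=robot.grab_frame('wrist'); cv2.imwrite('pics/w_scan.png',im); np.save('C_scan.npy',np.hstack([C[0],C[1],C[2][:,None]])); print(robot.observe()['tool_pos'],robot.observe()['time'])
```

```text
[ 0.55065599 -0.31478646  0.20023416] 1.8167
[ 0.45270641 -0.15528904  0.20055394] 2.6417
```

View pics/w_laser.png

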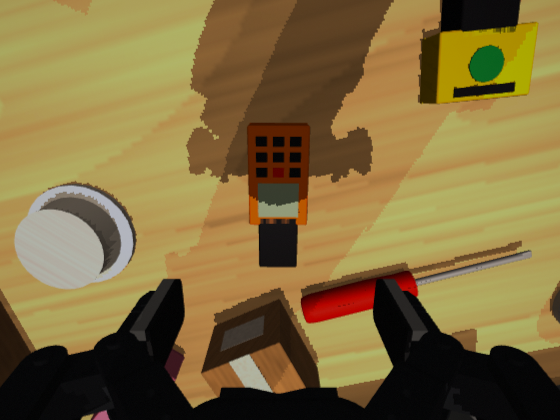

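View pics/w_scan.png

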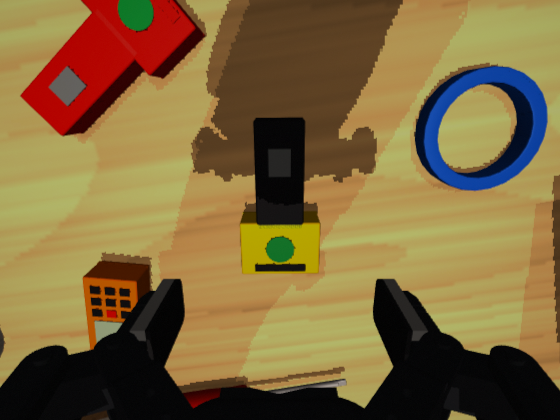

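Run:
```python
from h import *
a=cv2.imread('pics/w_laser.png');b=cv2.imread('pics/w_scan.png')
A=cv2.resize(a[110:280,220:340],None,fx=3.4,fy=3.4,interpolation=cv2.INTER_NEAREST);B=cv2.resize(b[110:280,220:340],None,fx=3.4,fy=3.4,interpolation=cv2.INTER_NEAREST)
cv2.imwrite('pics/c4.png',np.clip(np.hstack([A,B])*1.6,0,255).astype('uint8')[:, :800])
```

```text
(no output)
```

View pics/c4.png

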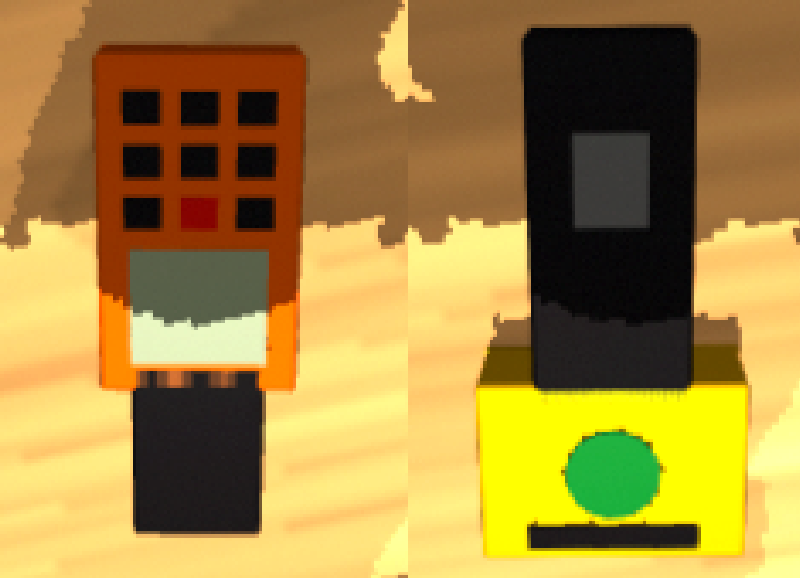

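Run:
```python
from h import *
def load(n): M=np.load(n);return M[:,:3],M[:,3:6],M[:,6]
g=lambda L:np.array(L)/3.4+[220,110]-0.35
C=load('C_laser.npy');p=onz(C,g([(97,52),(305,52),(100,388),(296,388),(134,533),(261,533)]),.032)[:,:2]
def rep(p,xs):
    m=[(p[i]+p[i+1])/2 for i in (0,2,4)]; w=[np.linalg.norm(p[i]-p[i+1])for i in(0,2,4)]
    u=m[2]-m[0];L=np.linalg.norm(u);u/=L
    c=np.mean([mm-u*x for mm,x in zip(m,xs)],axis=0)
    print('L',L,'w',w,'head',np.degrees(np.arctan2(u[1],u[0])),'c',c,[ (mm-c)@np.array([-u[1],u[0]]) for mm in m],[(mm-c)@u for mm in m])
rep(p,(-.055,.019,.055))
C=load('C_scan.npy');p=onz(C,g([(117,34),(289,34),(70,384),(340,384),(77,555),(336,555)]),.032)[:,:2]
rep(p,(-.06,.016,.06))
```

```text
L 0.10975990321466773 w [np.float64(0.0424579071454819), np.float64(0.04410106514625481), np.float64(0.02989539411701749)] head -13.982760494862987 c [ 0.53904178 -0.31197066] [np.float64(4.181280582626512e-05), np.float64(-8.362561165261048e-05), np.float64(4.1812805826264574e-05)] [np.float64(-0.05468280136496621), np.float64(0.018605699515264657), np.float64(0.055077101849701535)]
L 0.11938520563800623 w [np.float64(0.03498259603607688), np.float64(0.06078487338064498), np.float64(0.061521520351876316)] head -8.076984964123046 c [ 0.44266006 -0.1524623 ] [np.float64(2.6759344835812055e-05), np.float64(-5.351868967160456e-05), np.float64(2.6759344835812495e-05)] [np.float64(-0.05979898334178179), np.float64(0.01621276104555741), np.float64(0.05958622229622442)]
```

The sizes agree to within 1 mm. The wrist-measured centres sit about 10 mm lower in x than my rough scene reading, so I'll check them against the fixed cameras.

Run:
```python
from h import *
def corners(c,h,pts):
    u=np.array([np.cos(np.radians(h)),np.sin(np.radians(h))]);v=np.array([-u[1],u[0]])
    return np.array([[*(np.array(c)+x*u+y*v),.032] for x,y in pts])
L=corners((.5390,-.3120),-14,[(-.055,.022),(-.055,-.022),(.019,-.022),(.019,-.015),(.055,-.015),(.055,.015),(.019,.015),(.019,.022)])
S=corners((.4427,-.1525),-8.08,[(-.06,.018),(-.06,-.018),(.016,-.018),(.016,-.031),(.06,-.031),(.06,.031),(.016,.031),(.016,.018)])
for n,(x0,y0,x1,y1) in dict(scene=(200,190,275,280),side=(285,150,345,220)).items():
    im=cv2.imread(f'pics/{n}0.png');k=6;big=cv2.resize(im[y0:y1,x0:x1],None,fx=k,fy=k,interpolation=cv2.INTER_CUBIC)
    for P in (L,S):
        q=((proj(cam(n),P)-[x0,y0]+.5)*k).astype(int);cv2.polylines(big,[q.reshape(-1,1,2)],True,(255,255,0),1)
    cv2.imwrite(f'pics/ov_{n}.png',big)
```

```text
(no output)
```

View pics/ov_scene.png

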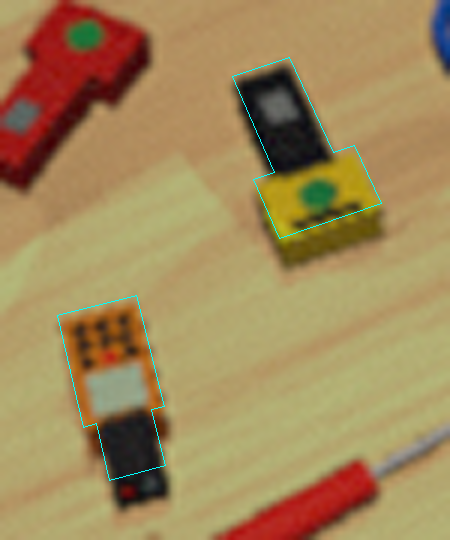

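View pics/ov_side.png

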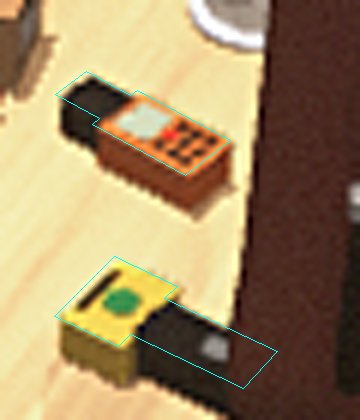

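The overlays sit within about 1.3 px, with opposite signs in the two fixed views, so the wrist estimate lies between them and I'll use it. Next I'll look at the tray with the wrist camera, square to it over each cutout.

```bash
cat >> h.py <<'E'
def load(n): M=np.load(n);return M[:,:3],M[:,3:6],M[:,6]
def snap(n):
    C=cam('wrist'); im=robot.grab_frame('wrist'); cv2.imwrite(f'pics/{n}.png',im); np.save(f'C_{n}.npy',np.hstack([C[0],C[1],C[2][:,None]])); return C,im
def trayR(yaw):
    c,s=np.cos(np.radians(yaw)),np.sin(np.radians(yaw)); a=np.sqrt(3)/2
    z=np.array([-.5*c,-.5*s,a]);x=np.array([a*c,a*s,.5]); return np.c_[x,np.cross(z,x),z]
def tooleul(yaw): # tool y=+tray y, z=-tray z
    R=trayR(yaw); return Ro.from_matrix(np.c_[-R[:,0],R[:,1],-R[:,2]]).as_euler('xyz',degrees=True)
E
python3 - <<'E'
from h import *
R=trayR(5.5);O=np.array([.5442,.2116,.0908])-.005*R[:,2]
for y in(-.055,.055):
  for k in (.10,.11,.12,.13,.14): print(y,k,robot.ik(O+R@[0,y,k],tooleul(5.5)) is not None, robot.ik(O+R@[-.02,y,k],tooleul(5.5)) is not None)
robot.move_pose(O+R@[-.0,-.045,.11],tooleul(5.5));snap('t1')
robot.move_pose(O+R@[-.01,.045,.12],tooleul(5.5));snap('t2');print(robot.observe()['time'])
E
```

```text
-0.055 0.1 True True
-0.055 0.11 True False
-0.055 0.12 True False
-0.055 0.13 True False
-0.055 0.14 True False
0.055 0.1 True True
0.055 0.11 True True
0.055 0.12 True True
0.055 0.13 True True
0.055 0.14 True True
4.4333
```

View pics/t1.png

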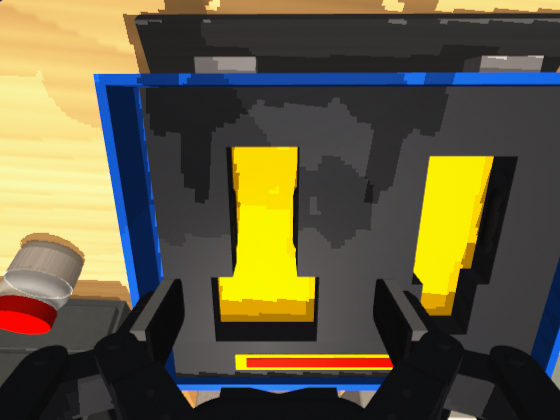

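View pics/t2.png

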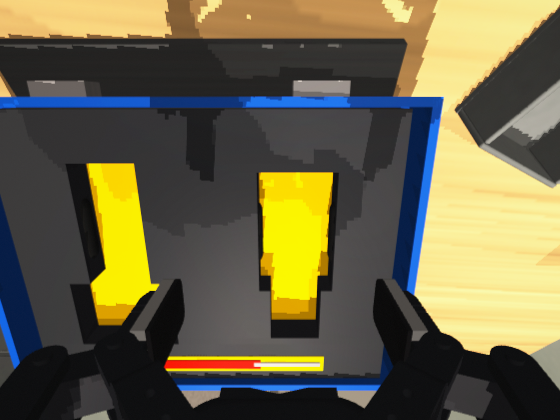

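Run:
```python
from h import *
for n,(x0,y0,x1,y1) in dict(t1=(205,135,335,350),t2=(245,160,350,345)).items():
    im=cv2.imread(f'pics/{n}.png');b=cv2.resize(im[y0:y1,x0:x1],None,fx=2.75,fy=2.75,interpolation=cv2.INTER_NEAREST)
    cv2.imwrite(f'pics/z_{n}.png',np.clip(255*(b/255.)**.5,0,255).astype('uint8'))
im=cv2.imread('pics/t1.png');cv2.imwrite('pics/z_t1c.png',cv2.resize(im[60:260,85:185],None,fx=3,fy=3,interpolation=0))
im=cv2.imread('pics/t2.png');cv2.imwrite('pics/z_t2c.png',cv2.resize(im[85:285,360:460],None,fx=3,fy=3,interpolation=0))
cv2.imwrite('pics/z_c.png',np.hstack([cv2.imread('pics/z_t1c.png'),cv2.imread('pics/z_t2c.png')]))
```

```text
(no output)
```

View pics/z_t1.png

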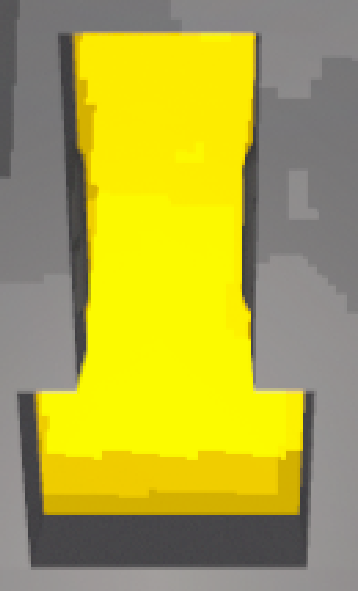

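View pics/z_t2.png

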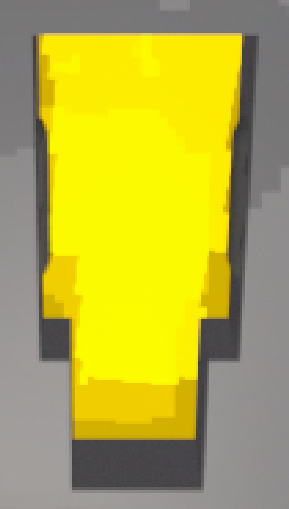

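View pics/z_c.png

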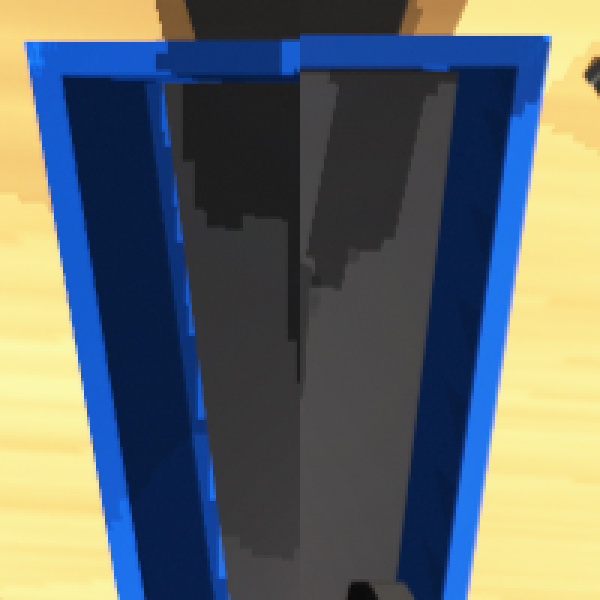

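```bash
cat > fit.py <<'E'
from h import *
from scipy.optimize import least_squares
a=lambda L,k,x,y:np.array(L,float)/k+[x,y]-.5
ys=-.055;yl=.055
U1=np.r_[a([(60,33),(261,33),(18,391),(314,391),(31,567),(307,567)],2.75,205,135),a([(27,42),(62,75)],3,85,60)]
X1=np.array([(-.061,ys-.019,0),(-.061,ys+.019,0),(.015,ys-.032,0),(.015,ys+.032,0),(.061,ys-.032,0),(.061,ys+.032,0),(-.096,-.131,.005),(-.091,-.126,.005)])
U2=np.r_[a([(34,35),(258,35),(40,360),(240,360),(72,489),(203,489)],2.75,245,160),a([(250,36),(217,67)],3,360,85)]
X2=np.array([(-.056,yl-.023,0),(-.056,yl+.023,0),(.020,yl-.023,0),(.020,yl+.023,0),(.056,yl-.016,0),(.056,yl+.016,0),(-.096,.131,.005),(-.091,.126,.005)])
ins=np.array([1]*6+[0]*2)
C1=load('C_t1.npy');C2=load('C_t2.npy')
def res(p,which=(1,2)):
    R=trayR(p[3]);r=[]
    for w,C,U,X in((1,C1,U1,X1),(2,C2,U2,X2)):
        if w in which:
            Y=X.copy();Y[:,1]+=ins*p[4];r.append((proj(C,p[:3]+Y@R.T)-U).ravel())
    return np.concatenate(r)
for w in((1,2),(1,),(2,)):
    s=least_squares(res,[.54,.21,.086,5.5,0],args=(w,),x_scale=[.01,.01,.01,1,.01]);print(w,s.x.round(4),'rms px',np.sqrt(np.mean(s.fun**2)))
    if len(w)==2: print(s.fun.reshape(-1,2).round(1).tolist()); np.save('tray.npy',s.x)
E
python3 fit.py
```

```text
(1, 2) [5.4530e-01 2.0970e-01 9.2700e-02 5.5751e+00 3.2000e-03] rms px 0.195451319636283
[[-0.2, 0.4], [-0.0, 0.3], [-0.2, -0.1], [0.2, -0.2], [-0.1, -0.2], [0.1, -0.2], [-0.5, -0.1], [0.2, 0.2], [-0.2, -0.1], [0.4, -0.0], [0.1, -0.1], [-0.1, -0.1], [-0.1, -0.1], [0.1, -0.1], [0.3, 0.1], [-0.0, 0.1]]
(1,) [5.4520e-01 2.0990e-01 9.2800e-02 5.5775e+00 3.1000e-03] rms px 0.2146709141578048
(2,) [5.4540e-01 2.0970e-01 9.2700e-02 5.6367e+00 3.1000e-03] rms px 0.12742286737270728
```

The fit residual is 0.2 px. The tray origin is (0.5453, 0.2097, 0.0927), yaw 5.58°, and the insert is shifted +3.1 mm in y. Next I'll grasp the laser.

Run:
```python
from h import *
h=-13.98;c=np.array([.5390,-.3120]);u=np.array([np.cos(np.radians(h)),np.sin(np.radians(h))])
g=c-.012*u;e=[180,0,h+180]
robot.move_pose([*g,.20],e)
robot.line_to([*g,.105],vel=.15)
hit=robot.line_to([*g,.0946],vel=.05,guard=6);print(hit,robot.observe()['ft_force'])
robot.set_gripper(.0);o=robot.observe();print(o['gripper_width'],o['tool_pos'],o['ft_force'])
snap('grip1'); cv2.imwrite('pics/grip1s.png',cv2.resize(robot.grab_frame('side')[130:220,270:360],None,fx=6,fy=6))
robot.line_to([*g,.23],vel=.2);o=robot.observe();print(o['gripper_width'],o['ft_force'],o['time']);snap('grip2')
```

```text
False [-0.67937045  0.63338628  0.80453633]
0.04211971064267926 [ 0.52763488 -0.3094447   0.09525498] [-0.99469173  0.45550936  4.32217684]
0.04204237213982452 [ 0.12158287 -0.46798475 -1.98886103] 9.0
```

View pics/grip2.png

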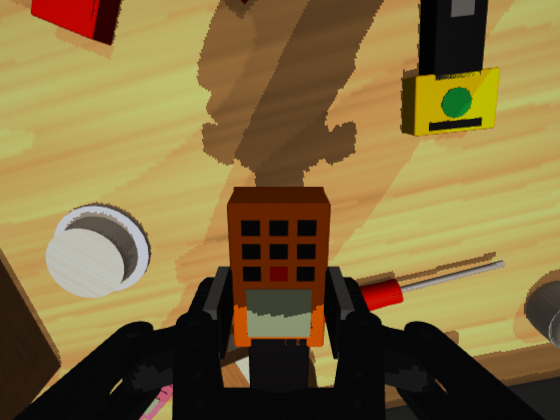

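Run:
```python
from h import *
im=cv2.imread('pics/grip2.png');b=cv2.resize(im[180:360,210:350],None,fx=3.3,fy=3.3,interpolation=0);cv2.imwrite('pics/z_g2.png',np.clip(255*(b/255.)**.6,0,255).astype('uint8'))
```

```text
(no output)
```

View pics/z_g2.png

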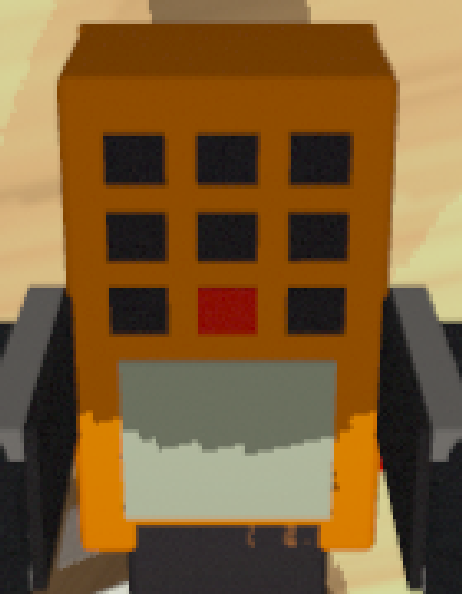

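View pics/grip1s.png

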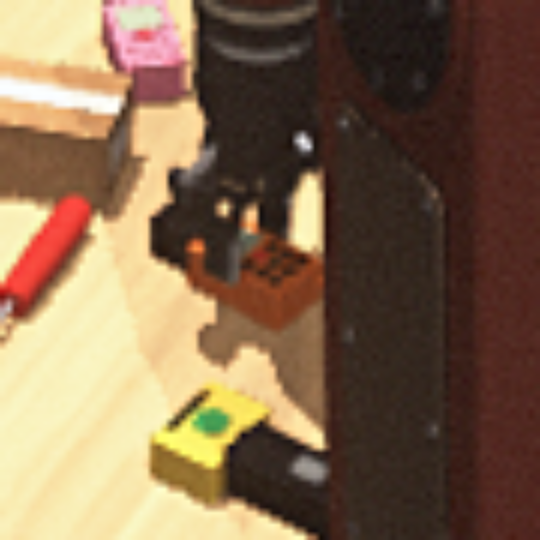

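```bash
cat > held.py <<'E'
from h import *
from scipy.optimize import least_squares
def heldfit(C,o,U,X):
    T=Ro.from_euler('xyz',o['tcp_rot'],degrees=True).as_matrix();B=np.diag([-1.,1,-1])
    def P(p): return o['tool_pos']+(p[:3]+ (X@Ro.from_euler('xyz',p[3:]).as_matrix().T)@B.T)@T.T
    for rot in (0,1):
        f=lambda p:(proj(C,P(p))-U).ravel() if rot else np.r_[(proj(C,P(np.r_[p,0,0][[0,1,2,4,5,3]]))-U).ravel()]
        s=least_squares(f,[0,0,.08]+[0]*(3 if rot else 1),x_scale=[.01]*3+[.1]*(3 if rot else 1))
        print('centre in tool mm',(s.x[:3]*1e3).round(2),'rot deg',np.degrees(s.x[3:]).round(2),'rms',np.sqrt(np.mean(s.fun**2)).round(2))
    return s.x
E
python3 - <<'E'
from held import *
o=robot.observe();print(o['tcp_rot'])
U=np.array([(59,77),(397,77),(80,551),(378,551)])/3.3+[210,180]-.5
X=np.array([(-.055,-.022,.016),(-.055,.022,.016),(.019,-.022,.016),(.019,.022,.016)])
heldfit(load('C_grip2.npy'),o,U,X)
E
```

```text
[ 1.79911681e+02 -1.57964503e-01  1.66020791e+02]
centre in tool mm [-12.97   0.17  79.38] rot deg [0.14] rms 0.57
centre in tool mm [-13.77   0.21  80.07] rot deg [ 0.15 -1.26  0.15] rms 0.38
```

```bash
cat > place.py <<'E'
from h import *
p=np.load('tray.npy');O=p[:3];R=trayR(p[3]);E=tooleul(p[3]);d=p[4]
def st(tag):
    o=robot.observe();t=R.T@(o['tool_pos']-O);f=R.T@o['ft_force'];print(tag,'tray TCP mm',(t*1e3).round(2),'F tray',f.round(1),'w',round(o['gripper_width'],4),'t',round(o['time'],1));return t,f
def go(t,vel=.1,guard=None): return robot.line_to(O+R@np.array(t),vel=vel,guard=guard)
E
python3 - <<'E'
from place import *
o=robot.observe();robot.line_to([o['tool_pos'][0],o['tool_pos'][1],.30],vel=.25)
x,y=-.013,.055+d-.0002
robot.move_pose(O+R@[x,y,.18],E);st('high')
go([x,y,.115],.15);st('pre');snap('pre1')
h=go([x,y,.0905],.04,6);print(h);st('mouth');snap('mouth1')
E
```

```text
high tray TCP mm [-12.41  57.39 180.03] F tray [-0.8  1.  -1.1] w 0.042 t 11.6
pre tray TCP mm [-12.73  57.69 115.27] F tray [-1.   0.1 -1.9] w 0.042 t 12.1
False
mouth tray TCP mm [-13.02  57.96  90.5 ] F tray [-1.   0.1 -0.6] w 0.042 t 12.9
```

View pics/mouth1.png

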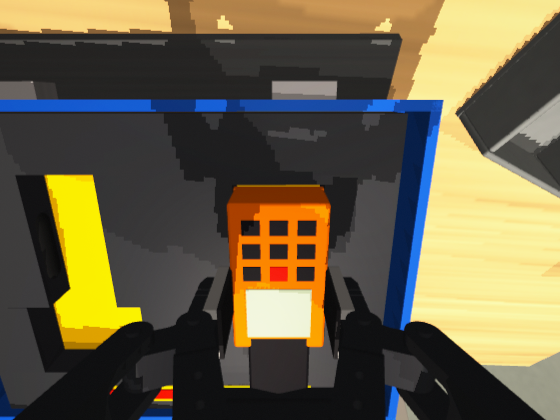

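The laser entered the cutout mouth without contact force. Now I'll push it home.

Run:
```python
from place import *
x,y=-.013,.055+d-.0002
for z in (.086,.083,.080,.078,.0765,.0755,.0745,.0735):
    h=go([x,y,z],.03,32);t,f=st(str(h))
    if h or f[2]>26: break
snap('home1')
```

```text
False tray TCP mm [-13.14  57.91  85.84] F tray [-1.1 -0.6 -1.7] w 0.0423 t 13.3
False tray TCP mm [-12.53  58.05  83.41] F tray [-1.6 -0.9  5.2] w 0.0421 t 13.5
False tray TCP mm [-12.22  58.02  80.4 ] F tray [-0.4 -0.   3.4] w 0.0421 t 13.8
False tray TCP mm [-12.11  58.05  78.49] F tray [ 0.2 -1.5  5.2] w 0.0424 t 14.0
False tray TCP mm [-12.11  58.07  77.  ] F tray [ 0.6 -1.   5.1] w 0.0422 t 14.3
False tray TCP mm [-12.04  58.06  76.09] F tray [-0.5  0.4  7.2] w 0.0422 t 14.5
False tray TCP mm [-12.06  58.1   75.12] F tray [-1.1 -0.6  8.4] w 0.0419 t 14.8
False tray TCP mm [-12.05  58.15  74.49] F tray [-3.1 -1.4 16.2] w 0.042 t 15.0
```

View pics/home1.png

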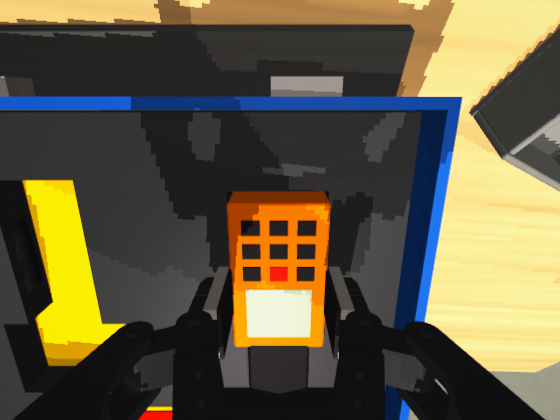

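Run:
```python
from place import *
x,y=-.0121,.055+d
h=go([x,y,.0725],.03,14);st(str(h))
robot.set_gripper(.066);t,_=st('open')
go([t[0],t[1],.125],.15);st('up');snap('rel1')
# press with closed fingers over pads
robot.set_gripper(0)
for px in (-.017,.005,-.035):
    go([px,y,.100],.15)
    h=go([px,y,.078],.05,22);st('press %s'%h)
    go([px,y,.100],.15)
go([-.03,y-.0,.135],.15);snap('chk1');st('end')
```

```text
False tray TCP mm [-11.82  58.32  74.35] F tray [-14.7  -5.4  42.4] w 0.0424 t 15.3
open tray TCP mm [-12.33  58.12  72.24] F tray [-0.1 -0.5  0.2] w 0.0661 t 15.7
up tray TCP mm [-12.13  58.16 124.81] F tray [ 0.3 -0.5 -1.4] w 0.0659 t 16.2
press True tray TCP mm [-15.77  58.43  83.95] F tray [-5.3 -1.6 18.4] w -0.0001 t 17.6
press True tray TCP mm [ 4.77 58.37 83.93] F tray [-4.7 -2.5 19.9] w 0.0001 t 18.5
press True tray TCP mm [-33.64  58.26  83.94] F tray [-4.4 -1.  15.9] w 0.0001 t 19.6
end tray TCP mm [-30.41  58.07 133.98] F tray [-0.3 -1.1 -1. ] w -0.0001 t 20.3
```

View pics/chk1.png

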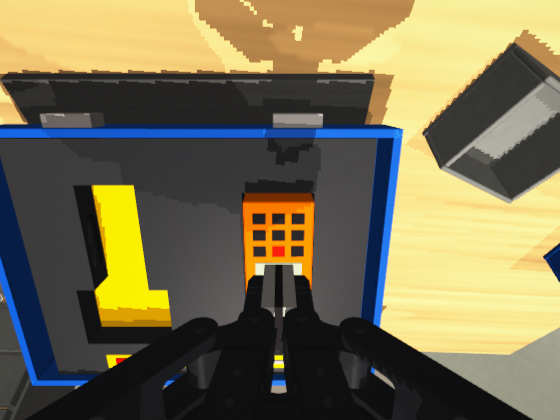

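The laser top reads the same height (83.9 mm) at three points, so it is flat and home, about 11.3–12 mm proud. Next I'll check whether the insert slid, and take the scanner.

Run:
```python
from place import *
C=load('C_chk1.npy');im=cv2.imread('pics/chk1.png')
pts=np.array([(-.061,-.074,0),(-.061,-.036,0),(.015,-.036,0),(.015,-.023,0),(.061,-.023,0),(.061,-.087,0),(.015,-.087,0),(.015,-.074,0)]);pts[:,1]+=d
las=np.array([(-.055,.033,.012),(-.055,.077,.012),(.019,.077,.012),(.019,.033,.012)]);las[:,1]+=d
x0,y0=60,165;b=cv2.resize(im[y0:y0+190,x0:x0+270],None,fx=2.9,fy=2.9,interpolation=0);b=np.clip(255*(b/255.)**.5,0,255).astype('uint8')
for P in(pts,las): cv2.polylines(b,[np.round((proj(C,O+P@R.T)+.5-[x0,y0])*2.9).astype(int).reshape(-1,1,2)],True,(255,255,0) if P is pts else (0,255,0),1)
cv2.imwrite('pics/z_chk1.png',b)
h=-8.08;c=np.array([.4427,-.1525]);u=np.array([np.cos(np.radians(h)),np.sin(np.radians(h))])
g=c-.008*u;e=[180,0,h+180]
go([-.03,.05,.18],.2);robot.set_gripper(.085)
robot.move_pose([*g,.24],e)
robot.line_to([*g,.105],vel=.2)
hit=robot.line_to([*g,.0946],vel=.05,guard=6);print(hit)
robot.set_gripper(.0);o=robot.observe();print(o['gripper_width'],o['tool_pos'])
robot.line_to([*g,.30],vel=.25);o=robot.observe();print(o['gripper_width'],o['time'],o['ft_force']);C,im=snap('grip3');b=cv2.resize(im[170:370,200:360],None,fx=3,fy=3,interpolation=0);cv2.imwrite('pics/z_g3.png',np.clip(255*(b/255.)**.6,0,255).astype('uint8'))
```

```text
Traceback (most recent call last):
  File "place.py", line 5, in go
    def go(t,vel=.1,guard=None): return robot.line_to(O+R@np.array(t),vel=vel,guard=guard)
                                        ~~~~~~~~~~~~~^^^^^^^^^^^^^^^^^^^^^^^^^^^^^^^^^^^^^
plant.IKError: the arm cannot follow that straight line within its joint ranges
```

View pics/z_chk1.png

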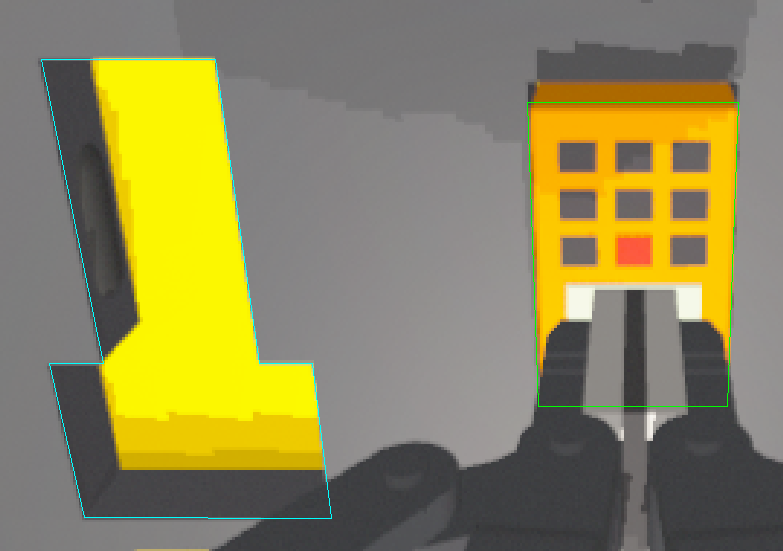

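The overlay matches exactly: the insert is unmoved, and the laser sits where "fully home" predicts. I'll retry the scanner with a reachable lift.

Run:
```python
from place import *
h=-8.08;c=np.array([.4427,-.1525]);u=np.array([np.cos(np.radians(h)),np.sin(np.radians(h))])
g=c-.008*u;e=[180,0,h+180]
ee=np.array([180,12,-178.]);pp=[.47,.16,.29]
print(robot.ik(pp,ee),robot.ik([*g,.24],e))
robot.move_pose(pp,ee);robot.set_gripper(.085)
robot.move_pose([*g,.24],e)
robot.line_to([*g,.105],vel=.2)
hit=robot.line_to([*g,.0946],vel=.05,guard=6);print(hit)
robot.set_gripper(.0);o=robot.observe();print(o['gripper_width'],o['tool_pos'])
robot.line_to([*g,.28],vel=.25);o=robot.observe();print(o['gripper_width'],o['time'],o['ft_force']);C,im=snap('grip3');b=cv2.resize(im[170:370,200:360],None,fx=3,fy=3,interpolation=0);cv2.imwrite('pics/z_g3.png',np.clip(255*(b/255.)**.6,0,255).astype('uint8'))
```

```text
[  3.8539028  -25.85483511 -25.21172126  78.6492131   -0.38538372
   1.81341793] [-35.54662063 -19.14988671 -24.42934861  84.72053811   0.
 -27.46662063]
False
0.03381043095183031 [ 0.43500345 -0.15168093  0.09510818]
0.03387592506174168 25.475 [-0.04322699  0.13757949 -3.02752256]
```

View pics/z_g3.png

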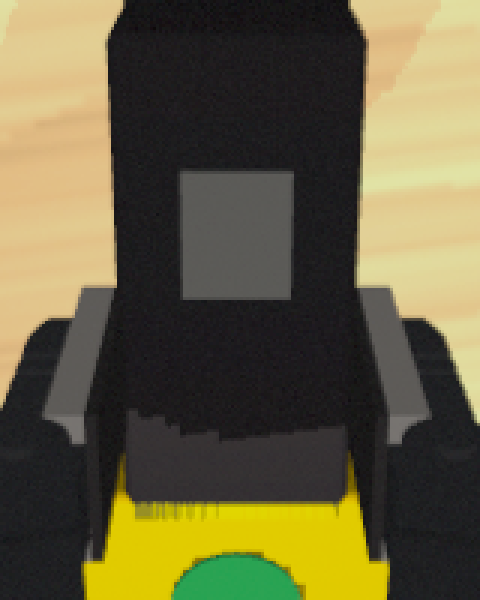

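Run:
```python
from held import *
from place import *
o=robot.observe()
U=np.array([(109,36),(365,36),(128,502),(346,502)])/3.+[200,170]-.5
X=np.array([(-.06,-.018,.016),(-.06,.018,.016),(.016,-.018,.016),(.016,.018,.016)])
heldfit(load('C_grip3.npy'),o,U,X)
for x in (-.008,-.01,-.02):
  for z in (.105,.115,.13,.15,.17): print(x,z,robot.ik(O+R@[x,-.055+d,z],E) is not None,end=' ')
```

```text
centre in tool mm [-8.51  0.09 77.78] rot deg [0.04] rms 1.01
centre in tool mm [-10.37   0.08  79.36] rot deg [-0.03 -3.36  0.04] rms 0.43
-0.008 0.105 True -0.008 0.115 True -0.008 0.13 False -0.008 0.15 False -0.008 0.17 False -0.01 0.105 True -0.01 0.115 True -0.01 0.13 False -0.01 0.15 False -0.01 0.17 False -0.02 0.105 True -0.02 0.115 False -0.02 0.13 False -0.02 0.15 False -0.02 0.17 False
```

Run:
```python
from place import *
y=-.055+d
for x in (.02,.04,.06):
  for z in (.13,.15,.17,.19): print(x,z,robot.ik(O+R@[x,y,z],E) is not None,end=' ')
q=robot.ik(O+R@[.04,y,.15],E);print(q,O+R@[.04,y,.15],robot.observe()['q'])
```

```text
0.02 0.13 True 0.02 0.15 True 0.02 0.17 True 0.02 0.19 False 0.04 0.13 True 0.04 0.15 True 0.04 0.17 True 0.04 0.19 True 0.06 0.13 True 0.06 0.15 True 0.06 0.17 True 0.06 0.19 True [  1.93272571 -41.07374201 -44.54090305  56.58297913   1.82025777
  -3.15543491] [0.51015413 0.1542212  0.24256858] [-3.55458562e+01 -1.89114373e+01 -2.03045824e+01  8.87853824e+01
  4.18426726e-03 -2.74680787e+01]
```

Run:
```python
from place import *
x,y=-.0083,-.055+d-.0001
robot.move_pose(O+R@[.03,y,.165],E);st('high')
go([x,y,.115],.15);st('pre');snap('pre2')
h=go([x,y,.0905],.04,6);print(h);st('mouth');snap('mouth2')
```

```text
high tray TCP mm [ 29.99 -52.75 164.85] F tray [-1.2 -1.2 -2.8] w 0.0341 t 26.7
pre tray TCP mm [ -7.41 -52.54 115.51] F tray [-1.3 -0.3 -2.3] w 0.0341 t 27.3
False
mouth tray TCP mm [ -8.3  -51.92  90.51] F tray [-1.2 -0.5 -1.7] w 0.0338 t 28.1
```

View pics/mouth2.png

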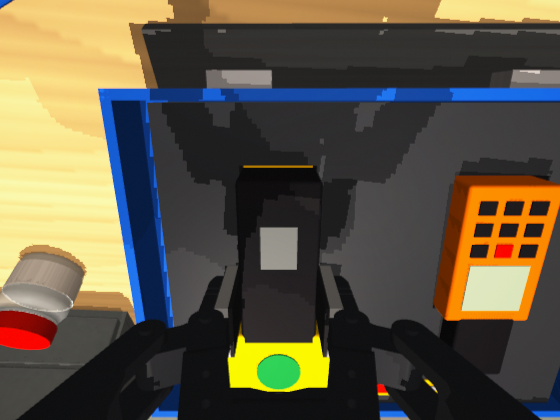

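The scanner is also in the mouth, again without force. Pushing it home now.

Run:
```python
from place import *
x,y=-.0083,-.055+d-.0001
for z in (.086,.083,.080,.078,.0765,.0755,.0745,.0735):
    h=go([x,y,z],.03,32);t,f=st(str(h))
    if h or f[2]>22: break
robot.set_gripper(.062);t,_=st('open')
go([t[0],t[1],.115],.15);snap('rel2')
robot.set_gripper(0);st('up')
```

```text
False tray TCP mm [ -8.33 -52.06  85.87] F tray [-1.5 -0.3 -2.1] w 0.0344 t 28.5
False tray TCP mm [ -7.7  -51.94  83.47] F tray [-2.5 -0.3  4.1] w 0.0339 t 28.7
False tray TCP mm [ -7.46 -51.93  80.4 ] F tray [-0.1 -0.6  2.2] w 0.034 t 29.0
False tray TCP mm [ -7.45 -51.96  78.51] F tray [ 0.2 -0.5  5.6] w 0.0343 t 29.2
False tray TCP mm [ -7.45 -51.94  77.  ] F tray [ 0.1 -1.   5.7] w 0.0344 t 29.5
False tray TCP mm [ -7.46 -51.96  76.05] F tray [-1.3 -0.6  8.5] w 0.0339 t 29.7
False tray TCP mm [ -7.48 -51.94  75.03] F tray [-1.3 -0.3  7.7] w 0.0342 t 30.0
False tray TCP mm [ -7.5  -51.89  74.41] F tray [-5.2 -0.7 16.8] w 0.0342 t 30.2
open tray TCP mm [ -8.45 -51.94  73.33] F tray [0.6 0.1 0.5] w 0.0623 t 30.6
up tray TCP mm [ -8.45 -51.94 114.97] F tray [0.5 0.1 0.2] w 0.0001 t 31.7
```

View pics/rel2.png

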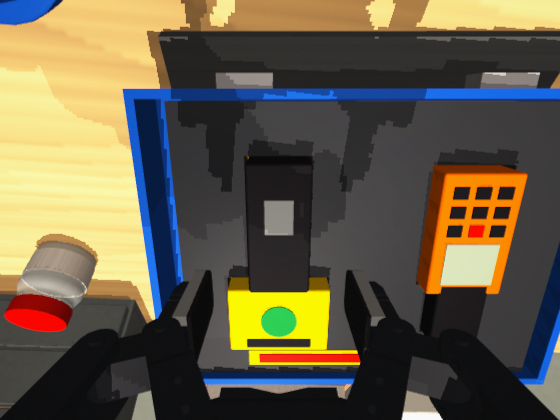

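Released. Next I'll press at three points to check that it is seated, then take an overlay view.

Run:
```python
from place import *
y=-.055+d
for px in (-.012,.03,-.017):
    try:
        go([px,y,.098],.15); h=go([px,y,.078],.05,22);st('press %s'%h); go([px,y,.098],.15)
    except robot.IKError as ex: print(px,ex)
go([.0,-.0,.115],.2);robot.set_gripper(.085);robot.pause(.3);C,im=snap('chk2');st('end')
S=np.array([(-.06,-.018),(-.06,.018),(.016,.018),(.016,.031),(.06,.031),(.06,-.031),(.016,-.031),(.016,-.018)])
L=np.array([(-.055,-.022),(-.055,.022),(.019,.022),(.019,.015),(.055,.015),(.055,-.015),(.019,-.015),(.019,-.022)])
b=cv2.resize(im[110:400,60:500],None,fx=1.8,fy=1.8,interpolation=0)
for P,yy in((S,-.055),(L,.055)):
    P=np.c_[P,np.full(8,.012)];P[:,1]+=yy+d
    cv2.polylines(b,[np.round((proj(C,O+P@R.T)+.5-[60,110])*1.8).astype(int).reshape(-1,1,2)],True,(0,255,0),1)
cv2.imwrite('pics/z_chk2.png',b)
```

```text
press True tray TCP mm [-10.72 -51.82  83.93] F tray [-4.8 -1.6 17.8] w 0.0002 t 32.3
press True tray TCP mm [ 29.8  -51.69  83.94] F tray [-4.6 -1.1 16.7] w -0.0002 t 33.3
press True tray TCP mm [-15.43 -51.86  83.9 ] F tray [-6.5 -0.7 21.3] w 0.0002 t 34.4
end tray TCP mm [-2.00e-02  2.00e-02  1.15e+02] F tray [ 0.2  0.  -0.5] w 0.0851 t 36.2
```

View pics/z_chk2.png

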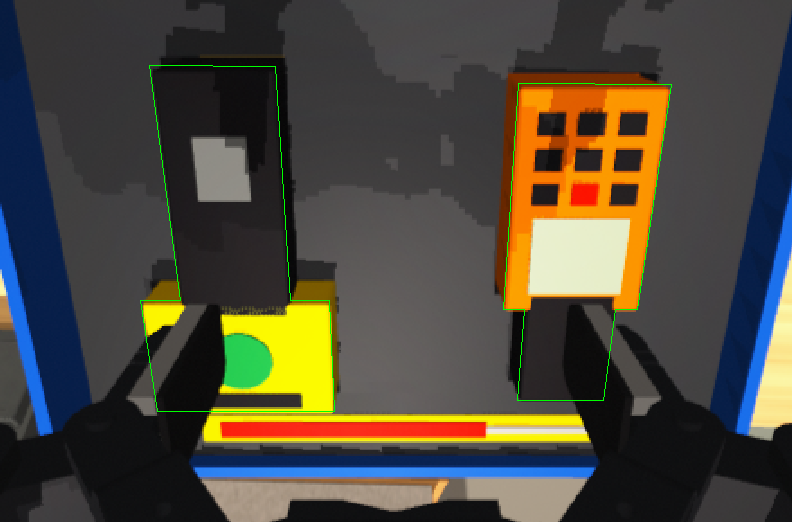

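Both instruments match the fully-home overlay, and the scanner's press heights agree within 0.05 mm. I'll retreat and hand in.

Run:
```python
from place import *
robot.move_pose([.47,.16,.29],[180,12,-178.]);robot.pause(.3);cv2.imwrite('pics/fin.png',robot.grab_frame('scene'));print(robot.observe()['ft_force'],robot.observe()['time'])
robot.job_done()
```

```text
[-0.47798271  0.28079218  0.32080223] 37.15
the job is handed in; nothing more can be done
```

View pics/fin.png

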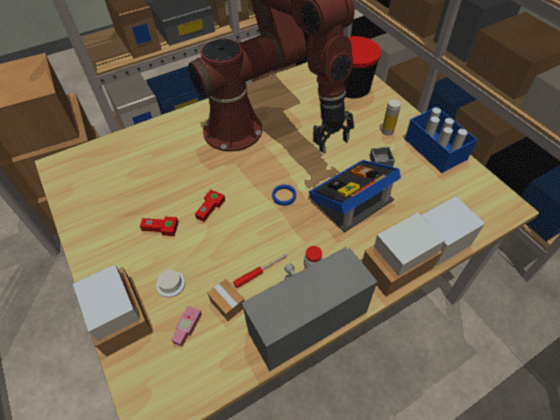

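I placed the laser meter and the wall scanner in their own cutouts, pressed each down to the floor and released them. The job was handed in at about 37 s of the 72 s allowed.

- **Finding the cutouts:** the wrist camera showed the insert shifted 3.1 mm along tray +y, with a fit residual of 0.2 px. It had not moved after the laser was pushed in.
- **Last checks:** pressing with closed fingers at three points on each instrument gave the same height to within 0.05 mm, so both sit flat. The outlines drawn for "fully home" (12 mm above the insert) match both in the final wrist view. The final scene view shows the bystanders and the red and pink look-alikes where they were.
- **Small disagreements:**
  - The scene camera put the instruments about 10 mm farther out in x than the wrist camera. I used the wrist values, and both grasps and insertions worked.
  - The press contact height read about 0.7 mm lower than nominal, within calibration error.
  - The fit of the held scanner suggested a 3° pitch. I judged it an artefact and ignored it, and the scanner seated flat.
- **Peak push:** the last push on the laser went up to about 42 N along the tray normal, well under the 120 N wrist limit. It went through the fingers, not the gripper's body.

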